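Stand the fallen spirit jar up and start its screw cap

ROBOT

A 6-joint arm with a two-finger parallel gripper is mounted at the origin on the work surface. World frame = base frame: x ahead of the robot, y to its left, z up, the work surface at z = 0. Lengths are in mm, angles in degrees, forces in N, time in s.
With the tool pointing down it reaches from about 350 to 850 mm from the base axis. Payload 8.1 kg.
Tool frame: the origin (TCP) lies midway between the tips of the shut fingers; the grasp point (between the pads) lies 19 mm behind it; x points along the fingers, y is the direction in which the jaws open and shut, and the axes are right-handed (so a half turn about x gives the same grasp; the last joint's range is limited). The gripper opens to 85 mm and grips with 20 to 120 N. Pads are 22 mm wide; open, the fingers measure 114 mm over their backs; the gripper's body (76 mm by 85 mm) begins 54 mm behind the grasp point. The pads swing forward as they close: fully open they stand 13 mm farther back than shut.
Start: joints at [66.956, 7.471, 85.268, -0, 87.261, -4.893], TCP at [186.895, 570.154, 231.292] pointing down, gripper open.
Joint ranges: [-169.43, 169.43], [-51.17, 129.36], [1.28, 143.12], [-76.62, 256.62], [0, 156.53], [-152.29, 152.29]. Speed limits (degrees/s): [136.94, 136.94, 159.86, 180, 180, 180].

INTERFACE

Orientations are given as [roll, pitch, yaw] about the fixed x, y, z axes, in that order (R = Rz(yaw) Ry(pitch) Rx(roll)).
In Python, from bench import r gives the robot as it stands.
- The arm moves only by the tool move_arm, never from a script. Its argument "deltas" is a list of rows, each a list of 2 entries, a list of its own where there are three numbers: the shift along the tool's x, y, z in mm, then the turn about the tool's x in degrees. A call has 1 to 12 rows; each row is the pose to reach, as a shift and turn from the pose measured when the call began, along the tool's axes at that moment; what a row does not reach only later rows make up. A row lasts 1/8 s, in which the tool goes at most 62.5 mm and 10.7 degrees, less where a joint would pass 70% of its speed; a pose out of reach is approached as far as the arm can. A call with a gripper value outside its range is refused whole. "jaw" is the opening, from -1 (shut) to 1 (fully open), set as the call begins (left out, the last holds). The fingers move at their own pace and stop on an object; "squeeze" is the grip in N (left out, the last holds). Time passes only in rows, so rows that repeat a pose let the fingers close. It gives the time, the measured TCP pose, the force and the opening at its end, in the units of the state.
- r.sense(): the state, without advancing time (a new reading comes with each control period).
- r.snapshot(name): name is "scene" or "top" or "wrist"; returns (picture, depth): 420x560x3 uint8, red, green, blue; 420x560 float32, mm along the optical axis (not along the pixel's ray), 0 where there is no reading.
- r.get_calibration(name): a dict with "fovy" (degrees; the focal length in pixels is half the picture's height over the tangent of half this angle, whatever the lens; pixels are square), "cx", "cy" (the principal point, pixels), "position" and "attitude" of the camera in the world; the wrist camera has in their place "tool_from_camera" (4x4, takes a point from camera to tool coordinates, whose origin is the TCP and whose axes are the tool frame's). Camera axes: x right, y down, z forward; pixel columns grow to the right and rows downward; lengths in mm; the calibration is good to about 2 mm. A picture is of the moment at which its call begins: read the wrist's pose just before it. get_calibration takes no time and is no camera call.
- r.hand_in(): hands the job in, once; it reports no verdict.
The state is a dict: "time": time; "joint_pos": joint angles; "qd": joint speeds; "joint_efforts": joint torques, N m; "tool_pos": TCP position; "tcp_rot": TCP orientation; "ft_force": force on the tool from outside, world axes, zero at the start; "wrist_torque": the same for the moment, N m; "finger_gap": finger opening in mm.
Only numpy, scipy, OpenCV 4.12 (cv2) and the standard library are available. Lean on these libraries where they do the work, as an engineer would, in place of code of your own. Each camera call takes 0.05 s, during which the arm holds its last target. There are 200 camera calls.

TASK

The square white glass jar has fallen over: stand it upright on the bench, set its black screw cap on the neck and turn the cap backward (anticlockwise from above) until you feel it drop off the end of the thread, then turn it forward (clockwise) one full turn from there so that it is properly started and level. Finish while still holding the started cap on the jar, the fingers touching only the cap and the jar standing on the bench; leave the lamp parts and the screwdriver where they are.

Things in the scene. Friction and masses are not known exactly. Their poses are not given: they have to be found in the camera images.
- jar: square jar of white opal glass, empty, 0.38 to 0.54 kg: body 80 x 80 x 92 mm, round shoulder up to 104 mm, threaded neck up to the rim at 130 mm. Origin: centre of its underside; z runs from base to mouth (level while it lies, up when it stands); x points to the side where the thread ends. Starts lying on its x side, axis 40 mm above the bench, mouth away from the robot within 30 deg
- jar_neck (a point): point on the jar's axis at mid-neck, 117 mm from the underside, axes as the jar's: the place to grip it, 50 mm across the thread rib (bare neck 42 mm, mouth 36 mm). The jar's mass centre lies about 50 mm from the base, so once it leans less than about 30 deg it settles onto its base by itself
- jar_rim (a point): centre of the jar's mouth, in the plane of the rim, 130 mm from the underside; axes as the jar's; the outer edge of the rim is bevelled
- jar_thread_end (a point): the square-cut upper end of the neck's thread: 25 mm out from the axis along the jar's x, 128 mm from the underside, on the rib's upper face. The thread is one coarse right-hand rib, 50 mm across, 2 mm thick, 6 mm pitch, two turns, running down clockwise (seen from above) from this end
- cap: black round screw cap, 60 mm across (finely ribbed side), 27 mm high, top 4 mm thick, 40 g, standing mouth down on the bench. Origin: centre of its open lower edge; z up through the closed top. Inside is one turn of matching thread (2 mm rib, bore 44 mm) whose lower end is 2 mm above the lower edge, on the cap's x side
- cap_mark (a point): middle of a raised bar, 17 mm long, on the cap's top, over the place where its thread begins: 22 mm out from the cap's axis along its x, 28 mm above the lower edge. The drop comes when this bar, turning anticlockwise (seen from above), passes the jar's thread end; the turn forward is counted from there
- cap_top (a point): centre of the cap's top, 27 mm above its lower edge. Set on the standing jar, the cap rests on the thread rib and climbs 6 mm per turn anticlockwise: origin 126 mm above the jar's underside just before the drop, 120 mm just after, 114 mm one turn clockwise later. Past the drop it has 2 mm play up and down, 1 mm sideways. Let go before the drop it may lean up to 12 deg; it turns only when turned
- tank: bystander: bare steel lantern fuel tank, round, 170 mm across and 104 mm high, brass pump knob on its side; origin under its centre
- globe: bystander: clear glass lantern cylinder standing on end, 104 mm across, 125 mm high, open at both ends; origin under its centre
- driver: bystander: screwdriver 200 mm long, lying on the bench; origin under its middle
- burner: bystander: brass lantern burner, 48 mm across, 52 mm high, standing; origin under its centre
Things that resemble listed ones, but are neither listed nor needed, are in the scene too. Leave any blue or green look-alike of the cap alone.

How it is judged:
By the outcome, as a careful person would: the job done as asked, in the order asked, and still so for the second after the job is handed in, while the arm keeps its last pose, push and grip.
It also fails if it takes over 72 s, if anything falls off the work surface, if the arm or the gripper's body presses on something with over 40 N, if the wrist force passes 120 N, or if a joint passes its speed limit or range.

## Working session

There is one attempt and no reset: what is moved stays moved. The work goes in short steps, Python scripts to look and compute and a tool call to move; the robot and the scene stay as the last step left them, time stands still between calls to the robot, and variables do not carry over. Pictures are saved under pics/ and viewed, about 8 in all and at most 12, crops included, and the job is handed in when it is done.

Besides the shell and the picture viewer there is one more tool, called after "Request:" by a JSON object that holds its "fn" and its "kwargs". move_arm: Moves the arm, as the interface text tells. Its arguments: {"type":"object","properties":{"deltas":{"type":"array","items":{"type":"array"}},"jaw":{"type":"number"},"squeeze":{"type":"number"}},"required":["deltas"]}

```bash
mkdir -p pics; ls; cat > h.py <<'E'
import numpy as np, cv2
from bench import r
from scipy.spatial.transform import Rotation as R
def snap(n,tag):
    s=r.sense(); p,d=r.snapshot(n); np.savez(f'{tag}.npz',p=p,d=d,pos=s['tool_pos'],rot=s['tcp_rot'],n=n)
    cv2.imwrite(f'pics/{tag}.png',p[:,:,::-1]); return p,d,s
def rotm(rpy): return R.from_euler('xyz',rpy,degrees=True).as_matrix()
def world(tag,u,v,z=None,depth=None):
    """pixel -> world, by depth (median 3x3) or on plane z"""
    f=np.load(f'{tag}.npz'); n=str(f['n']); c=r.get_calibration(n)
    fl=210/np.tan(np.radians(c['fovy'])/2)
    ray=np.array([(u-c['cx'])/fl,(v-c['cy'])/fl,1.])
    if n=='wrist':
        T=np.array(c['tool_from_camera']); W=np.eye(4); W[:3,:3]=rotm(f['rot']); W[:3,3]=f['pos']; M=W@T
        A=M[:3,:3]; o=M[:3,3]
    else:
        A=np.array(c['attitude']); A=A if A.shape==(3,3) else rotm(A); o=np.array(c['position'])
    w=A@ray
    if z is not None: return o+w*(z-o[2])/w[2]
    if depth is None:
        q=f['d'][int(v)-1:int(v)+2,int(u)-1:int(u)+2]; q=q[q>0]; depth=np.median(q) if q.size else np.nan
    return o+w*depth
E
python3 - <<'E'
from h import *
for n in('scene','top'):
    p,d,s=snap(n,n+'0'); print(n,r.get_calibration(n))
print(s); print(r.get_calibration('wrist'))
a=cv2.imread('pics/scene0.png');b=cv2.imread('pics/top0.png')
E
```

```text
pics
scene {'fovy': 45.91098876810687, 'cx': 277.9883689429003, 'cy': 214.94981672267812, 'position': array([1420.01409024,  309.04248838, 1231.08411243]), 'attitude': array([-144.09369306,   -0.42041741,  110.21984803])}
top {'fovy': 48.74552378264978, 'cx': 283.6681697436968, 'cy': 212.0122987860539, 'position': array([ 512.16979049,   20.17672001, 1150.45662583]), 'attitude': array([-175.50759709,   -1.71459833,  -89.17660624])}
{'time': 0.05, 'joint_pos': array([ 6.69550043e+01,  7.51504190e+00,  8.53282658e+01, -1.13738485e-04,
        8.72612571e+01, -4.89354436e+00]), 'qd': array([0.06979517, 0.02196647, 0.06276419, 0.17422849, 0.07482703,
       0.04781401]), 'joint_efforts': array([ 1.75756308e-03, -5.71383691e+01, -5.02336907e+01, -1.43585030e-04,
        9.19062062e-03, -8.90361065e-06]), 'tool_pos': array([186.69044961, 569.64920243, 230.25482948]), 'tcp_rot': array([ -94.83129861,   89.89543516, -112.98274438]), 'ft_force': array([-0.15333135, -0.07631317, -0.09118828]), 'wrist_torque': array([ 0.0180469 ,  0.00395839, -0.02098832]), 'finger_gap': 85.20630133464616}
{'fovy': 63.0091783680532, 'cx': 279.0349818176388, 'cy': 207.31482361341563, 'tool_from_camera': array([[ 7.98434668e-04, -2.96018518e-01,  9.55181867e-01,
        -1.42854556e+02],
       [ 9.99999655e-01,  1.94148193e-05, -8.29880962e-04,
        -1.01820667e+00],
       [ 2.27115449e-04,  9.55182201e-01,  2.96018431e-01,
        -7.60205997e+01],
       [ 0.00000000e+00,  0.00000000e+00,  0.00000000e+00,
         1.00000000e+00]])}
```

View pics/top0.png

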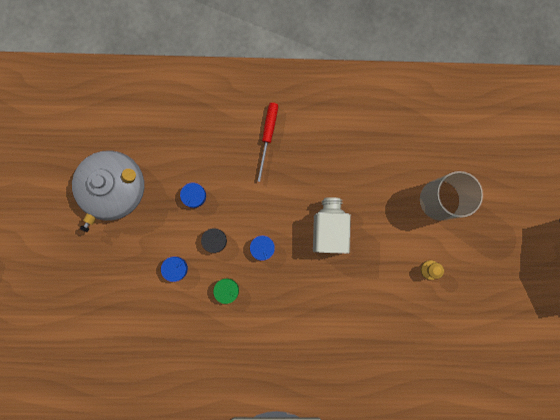

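View pics/scene0.png

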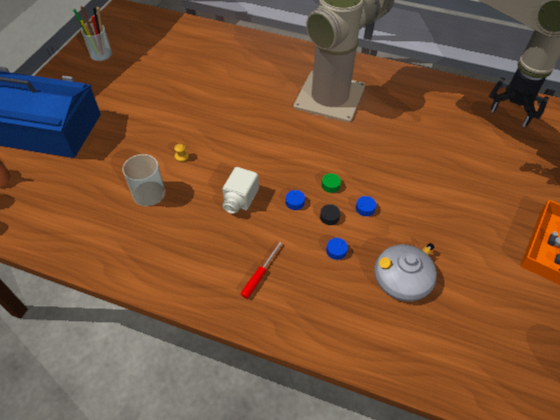

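```bash
python3 - <<'E'
from h import *
for t,pts in {'top0':[(214,241,27),(333,203,61),(333,203,40),(332,232,80),(432,270,52),(262,248,27),(192,195,27)],'scene0':[(330,212,27),(241,183,80),(234,203,61),(295,197,27)]}.items():
    for u,v,z in pts: print(t,u,v,'plane',world(t,u,v,z).round(),'depth',world(t,u,v).round())
im=cv2.imread('pics/top0.png')
a=cv2.resize(im[215:270,185:245],None,fx=8,fy=8,interpolation=3)
b=cv2.resize(im[190:260,305:360],None,fx=6.3,fy=6.3,interpolation=3)
h=max(a.shape[0],b.shape[0]);P=lambda x:cv2.copyMakeBorder(x,0,h-x.shape[0],0,0,0)
im2=cv2.imread('pics/scene0.png')
cv2.imwrite('pics/crop1.png',cv2.resize(np.hstack([P(a),P(b)]),None,fx=.9,fy=.9))
E
```

```text
top0 214 241 plane [528. 155.  27.] depth [528. 155.  28.]
top0 333 203 plane [ 622. -128.   61.] depth [ 622. -128.   61.]
top0 333 203 plane [ 624. -131.   40.] depth [ 622. -128.   61.]
top0 332 232 plane [ 552. -123.   80.] depth [ 552. -123.   80.]
top0 432 270 plane [ 467. -366.   52.] depth [ 467. -367.   50.]
top0 262 248 plane [513.  39.  27.] depth [513.  39.  28.]
top0 192 195 plane [639. 211.  27.] depth [639. 211.  26.]
scene0 330 212 plane [534. 159.  27.] depth [535. 159.  28.]
scene0 241 183 plane [ 563. -116.   80.] depth [ 564. -115.   82.]
scene0 234 203 plane [ 627. -113.   61.] depth [ 625. -114.   58.]
scene0 295 197 plane [516.  41.  27.] depth [517.  42.  28.]
```

View pics/crop1.png

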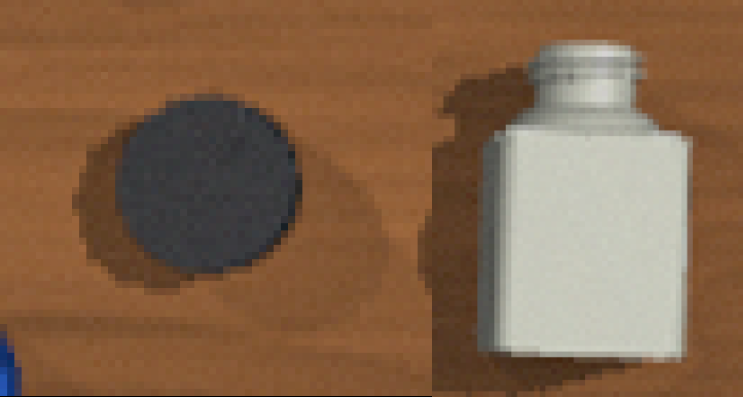

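```bash
cat >> h.py <<'E'
def cloud(tag,box,zr):
    f=np.load(f'{tag}.npz'); out=[]
    for v in range(box[1],box[3]):
        for u in range(box[0],box[2]):
            if f['d'][v,u]>0:
                w=world(tag,u,v,depth=f['d'][v,u])
                if zr[0]<w[2]<zr[1]: out.append(w)
    return np.array(out)
E
python3 - <<'E'
from h import *
b=cloud('top0',(305,190,360,260),(74,90)); print('top face',len(b),b.mean(0),cv2.minAreaRect(b[:,:2].astype(np.float32)))
n=cloud('top0',(305,190,360,260),(45,70)); n=n[n[:,0]>600]; 
print('neck',len(n),n.mean(0),n.min(0),n.max(0))
k=n[n[:,2]>57]; print('ridge',k.mean(0),'dir',np.degrees(np.arctan2(*(k.mean(0)-b.mean(0))[[1,0]])))
s=r.sense(); print(rotm(s['tcp_rot']).round(3)); print(s['tool_pos'])
E
```

```text
Traceback (most recent call last):
  File "h.py", line 28, in cloud
    w=world(tag,u,v,depth=f['d'][v,u])
  File "h.py", line 10, in world
    f=np.load(f'{tag}.npz'); n=str(f['n']); c=r.get_calibration(n)
                                              ~~~~~~~~~~~~~~~~~^^^
ValueError: time passes only in moves, steps and waits
```

```bash
python3 - <<'E'
t=open('h.py').read(); t=t[:t.index('def cloud')]
t+='''def cloud(tag,box,zr):
    a=world(tag,0,0,depth=0.); u,v=np.meshgrid(np.arange(box[0],box[2]),np.arange(box[1],box[3]))
    d=np.load(f'{tag}.npz')['d'][v,u]; p0=world(tag,0,0,depth=1.)-a; pu=world(tag,1,0,depth=1.)-a-p0; pv=world(tag,0,1,depth=1.)-a-p0
    w=a+d[...,None]*(p0+u[...,None]*pu+v[...,None]*pv)
    return w[(d>0)&(w[...,2]>zr[0])&(w[...,2]<zr[1])]
'''
open('h.py','w').write(t)
E
python3 - <<'E'
from h import *
b=cloud('top0',(305,190,360,260),(74,90)); print('top face',len(b),b.mean(0),cv2.minAreaRect(b[:,:2].astype(np.float32)))
n=cloud('top0',(305,190,360,260),(45,70)); n=n[n[:,0]>600]; 
print('neck',len(n),n.mean(0),n.min(0),n.max(0))
k=n[n[:,2]>57]; print('ridge',k.mean(0),'dir',np.degrees(np.arctan2(*(k.mean(0)-b.mean(0))[[1,0]])))
s=r.sense(); print(rotm(s['tcp_rot']).round(3)); print(s['tool_pos'])
E
```

```text
top face 1332 [ 550.09229131 -124.64885442   79.81053343] ((551.9298706054688, -125.13496398925781), (79.61866760253906, 94.84412384033203), 88.54039001464844)
neck 244 [ 617.68851601 -124.45751239   58.70920919] [ 600.12983398 -152.5611996    45.46556601] [634.8815175  -96.07712308  69.75358059]
ridge [ 617.147077   -125.31876963   61.94116815] dir -0.5723981770084549
[[-0.001  0.312  0.95 ]
 [-0.002  0.95  -0.312]
 [-1.    -0.002 -0.   ]]
[186.70342786 569.69136739 230.34478985]
```

Request:
{"fn": "move_arm", "kwargs": {"deltas": [[[30, -303, 424], -18], [[30, -303, 424], -18], [[30, -303, 424], -18], [[30, -303, 424], -18], [[30, -303, 424], -18], [[30, -303, 424], -18], [[30, -303, 424], -18], [[30, -303, 424], -18], [[30, -303, 424], -18], [[30, -303, 424], -18], [[30, -303, 424], -18]], "jaw": 1, "squeeze": 40}}

```text
time: 1.48
tool_pos: [494.6, 150.1, 200.5]
tcp_rot: [-139.6, 89.9, -139.8]
ft_force: [0.1, -0.2, 0.0]
finger_gap: 85.3
```

```bash
python3 - <<'E'
from h import *
p,d,s=snap('wrist','w1'); print(s['time'],s['tool_pos'],rotm(s['tcp_rot']).round(3).tolist(),s['joint_pos'].round(1),s['finger_gap'])
g=p.astype(int).sum(2); 
cv2.imwrite('pics/w1b.png',cv2.convertScaleAbs(p[:,:,::-1],alpha=1.6,beta=10))
E
```

```text
1.475 [494.64501865 150.13390512 200.4692098 ] [[-0.002, 0.003, 1.0], [-0.001, 1.0, -0.003], [-1.0, -0.001, -0.002]] [ 1.120e+01 -4.400e+00  1.006e+02 -1.000e-01  8.390e+01 -7.860e+01] 85.28191584513493
```

View pics/w1b.png

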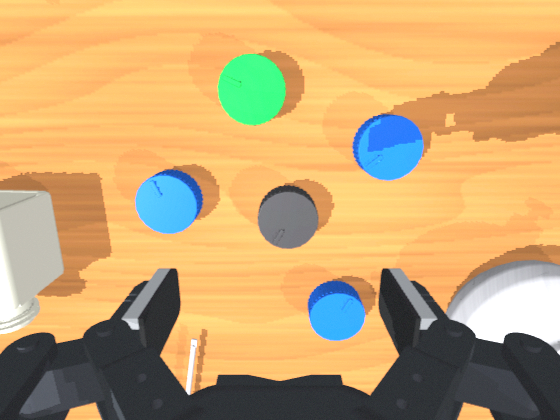

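```bash
python3 - <<'E'
from h import *
im=np.load('w1.npz')['p'][180:255,250:330,::-1]
cv2.imwrite('pics/crop2.png',cv2.convertScaleAbs(cv2.resize(im,None,fx=7,fy=7,interpolation=2),alpha=3,beta=-20))
c=cloud('w1',(250,175,335,260),(20,40)); print(len(c),c.mean(0),cv2.minEnclosingCircle(c[:,:2].astype(np.float32)))
c=cloud('w1',(0,180,80,335),(30,90)); print(c.min(0),c.max(0))
E
```

```text
2816 [528.22657528 157.40567589  27.0878261 ] ((529.41064453125, 157.46951293945312), 29.99613380432129)
[ 504.63561441 -124.67013197   30.0153555 ] [635.91981228 -82.68564014  81.79763207]
```

View pics/crop2.png

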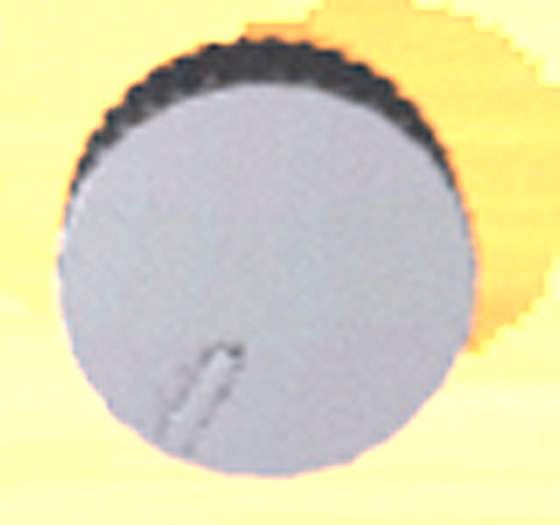

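Request:
{"fn": "move_arm", "kwargs": {"deltas": [[[0, -275, 128], 1], [[0, -275, 128], 1], [[0, -275, 128], 1], [[0, -275, 128], 1], [[0, -275, 128], 1], [[60, -275, 128], 1], [[120, -275, 128], 1], [[150, -275, 128], 1], [[176, -275, 128], 1], [[176, -275, 128], 1], [[176, -275, 128], 1]]}}

```text
time: 2.9
tool_pos: [622.8, -124.3, 26.2]
tcp_rot: [-79.1, 89.9, -80.1]
ft_force: [0.4, 0.1, -0.4]
finger_gap: 85.5
```

Request:
{"fn": "move_arm", "kwargs": {"deltas": [[[2, -1, 0], 0], [[2, -1, 0], 0], [[2, -1, 0], 0], [[2, -1, 0], 0], [[2, -1, 0], 0], [[2, -1, 0], 0], [[2, -1, 0], 0], [[2, -1, 0], 0]], "jaw": -1, "squeeze": 25}}

```text
time: 3.9
tool_pos: [623.9, -125.5, 25.7]
tcp_rot: [-35.0, 89.8, -36.1]
ft_force: [0.5, 1.4, 6.3]
finger_gap: 48.5
```

Request:
{"fn": "move_arm", "kwargs": {"deltas": [[[-10, 0, -4], 0], [[-20, 0, -9], 0], [[-29, 0, -14], 0], [[-38, 0, -21], 0], [[-46, 0, -28], 0], [[-53, 0, -36], 0], [[-60, 0, -44], 0], [[-66, 0, -53], 0], [[-66, 0, -53], 0]]}}

```text
time: 5.03
tool_pos: [570.6, -124.5, 92.3]
tcp_rot: [-30.6, 89.7, -31.7]
ft_force: [1.5, 1.2, 0.7]
finger_gap: 48.6
```

```bash
python3 - <<'E'
from h import *
p,d,s=snap('scene','s2'); print(s['time'],s['tool_pos'],s['ft_force'],s['wrist_torque'],s['finger_gap'])
w,d,s=snap('wrist','w2')
a=cv2.resize(p[110:260,170:330,::-1],None,fx=2.5,fy=2.5)
b=cv2.resize(w[:,:,::-1],(400,300)); b=cv2.copyMakeBorder(b,0,75,0,0,0)
cv2.imwrite('pics/v2.png',np.hstack([a,b]))
E
```

```text
5.025 [ 570.62002148 -124.52279412   92.32219514] [1.52930024 1.24744044 0.6809567 ] [ 0.06998374 -0.38679155 -0.00818386] 48.57341001919343
```

View pics/v2.png

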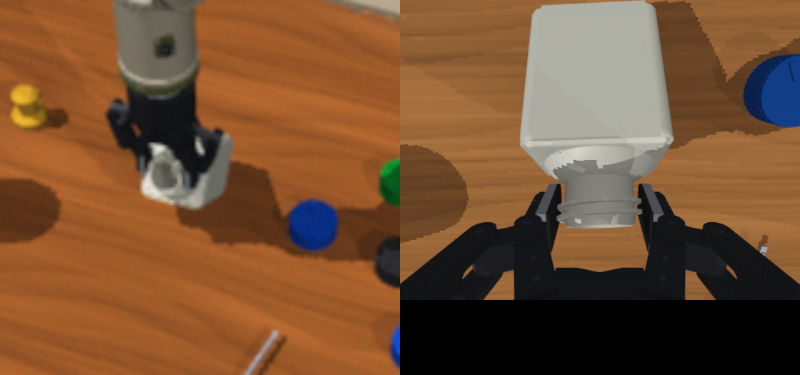

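Request:
{"fn": "move_arm", "kwargs": {"deltas": [[[-5, 0, -9], 0], [[-9, 0, -19], 0], [[-13, 0, -29], 0], [[-15, 0, -40], 0], [[-17, 0, -50], 0], [[-18, 0, -61], 0], [[-18, 0, -72], 0], [[-17, 0, -82], 0], [[-17, 0, -82], 0]]}}

```text
time: 6.25
tool_pos: [489.6, -124.3, 111.3]
tcp_rot: [-32.7, 89.5, -33.8]
ft_force: [-1.3, -1.8, 15.6]
finger_gap: 48.5
```

```bash
python3 - <<'E'
from h import *
w,d,s=snap('wrist','w3');print(s['time'],s['tool_pos'],s['ft_force'],s['wrist_torque'],s['finger_gap'])
cv2.imwrite('pics/v3.png',w[:,:,::-1])
E
```

```text
6.25 [ 489.57770162 -124.29637082  111.28256595] [-1.29382869 -1.77861786 15.59224611] [-0.29086456  0.02920128 -0.11426533] 48.4695767347112
```

View pics/v3.png

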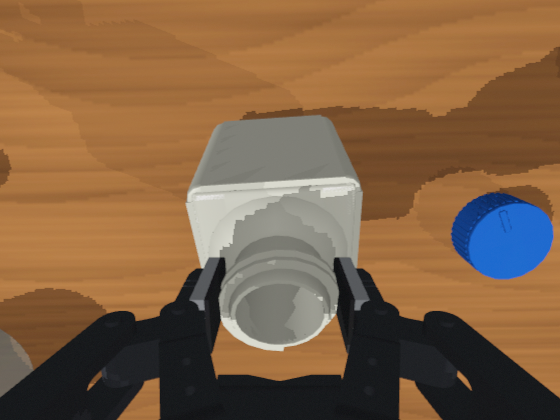

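```bash
python3 - <<'E'
from h import *
c=cloud('w3',(235,128,320,180),(3,200)); m=c.mean(0); n=np.linalg.svd(c-m,full_matrices=False)[2][2]; print(m,n,'lean',np.degrees(np.arcsin(abs(n[2]))))
c=cloud('w3',(180,115,365,200),(3,300)); print(c.min(0),c.max(0))
E
```

```text
[ 438.62856901 -125.69980981   76.00126094] [ 0.96767101  0.04203934 -0.2486876 ] lean 14.399864424473352
[ 423.08052389 -167.27305946   18.24818569] [456.75635279 -86.7676295  110.87222599]
```

Request:
{"fn": "move_arm", "kwargs": {"deltas": [[[-1, 0, -7], 0], [[0, 0, -13], 0], [[1, 0, -19], 0], [[2, 0, -25], 0], [[2, 0, -25], 0]]}}

```text
time: 6.92
tool_pos: [464.1, -124.1, 109.3]
tcp_rot: [-35.7, 89.5, -36.8]
ft_force: [-0.7, -0.6, 4.2]
finger_gap: 48.4
```

```bash
python3 - <<'E'
from h import *
w,d,s=snap('wrist','w4');print(s['time'],s['tool_pos'],s['ft_force'],s['wrist_torque'],s['finger_gap'])
c=cloud('w4',(0,0,560,210),(3,300)); c=c[(abs(c[:,1]+125)<30)]; m=c.mean(0); n=np.linalg.svd(c-m,full_matrices=False)[2][2]; print(len(c),m,n,c.min(0),c.max(0))
E
```

```text
6.925 [ 464.07517299 -124.13464568  109.27955942] [-0.69824324 -0.56464591  4.15368384] [-0.15689339  0.08516335 -0.04489303] 48.42192789131932
7960 [ 424.29252023 -124.22639902   78.00026648] [ 0.98330138  0.03184493 -0.17917672] [ 413.27189207 -154.98866389    8.16397771] [436.72445793 -95.01713856 105.51877479]
```

Request:
{"fn": "move_arm", "kwargs": {"deltas": [[[0, 0, 0], 0], [[0, 0, 0], 0], [[0, 0, 0], 0], [[0, 0, 0], 0], [[0, 0, 0], 0], [[-50, 0, 0], 0], [[-100, 0, 0], 0], [[-100, 0, -20], 0], [[-100, 0, -20], 0]], "jaw": 1}}

```text
time: 8.1
tool_pos: [443.3, -123.3, 209.7]
tcp_rot: [-33.8, 89.4, -34.9]
ft_force: [0.2, 0.1, -0.1]
finger_gap: 85.4
```

```bash
python3 - <<'E'
from h import *
w,d,s=snap('wrist','w5');print(s['time'],s['tool_pos'],s['ft_force'],rotm(s['tcp_rot']).round(3).tolist(),s['finger_gap'],s['joint_pos'].round(1))
c=cloud('w5',(0,0,560,420),(124,140)); c=c[(np.hypot(c[:,0]-460,c[:,1]+125)<50)]; print(len(c),c.mean(0),cv2.minEnclosingCircle(c[:,:2].astype(np.float32)))
b=cloud('w5',(0,0,560,420),(80,95)); b=b[(np.hypot(b[:,0]-460,b[:,1]+125)<65)];print(len(b),b.mean(0),b[:,2].std(),cv2.minAreaRect(b[:,:2].astype(np.float32)))
cv2.imwrite('pics/v5.png',w[:,:,::-1])
E
```

```text
8.1 [ 443.29111296 -123.28739285  209.70715422] [ 0.20107041  0.13920981 -0.07127426] [[0.008, 0.019, 1.0], [-0.006, 1.0, -0.019], [-1.0, -0.006, 0.009]] 85.36889117773218 [-2.180e+01 -1.470e+01  1.088e+02 -1.000e-01  8.540e+01 -1.107e+02]
1728 [ 452.08034025 -131.67714963  127.51941752] ((455.1668395996094, -128.46543884277344), 25.637971878051758)
3981 [ 444.24156996 -127.57200977   91.45507402] 2.164550365943211 ((455.01910400390625, -128.42547607421875), (80.84265899658203, 80.20323181152344), 4.579270362854004)
```

View pics/v5.png

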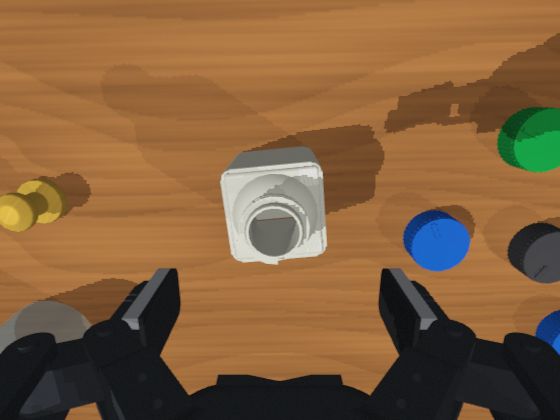

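```bash
python3 - <<'E'
from h import *
c=cloud('w5',(0,0,560,420),(112,140)); x=c[:,0]-455.2;y=c[:,1]+128.5; rr=np.hypot(x,y);a=np.degrees(np.arctan2(y,x))
for lo in range(-180,180,15):
    m=(a>=lo)&(a<lo+15)&(rr>22.3)&(rr<27)
    i=(a>=lo)&(a<lo+15)&(rr<21.5)&(rr>17.5)
    print(lo,m.sum(),np.percentile(c[m,2],[10,50,90]).round(1) if m.sum()>3 else '', 'rim',np.median(c[i,2]).round(1) if i.sum() else '', 'rmax',rr[(a>=lo)&(a<lo+15)&(rr<30)&(c[:,2]>118)].max().round(1))
im=np.load('w5.npz')['p'][180:270,225:325,::-1]
cv2.imwrite('pics/crop6.png',cv2.resize(im,None,fx=7,fy=6.6,interpolation=2))
E
```

```text
-180 65 [119.  124.9 125.8] rim 129.2 rmax 25.7
-165 60 [119.3 125.1 126.1] rim 129.2 rmax 25.5
-150 56 [119.5 125.6 126.5] rim 129.4 rmax 25.4
-135 46 [119.6 125.8 127.1] rim 129.2 rmax 25.3
-120 36 [125.5 126.2 126.9] rim 129.1 rmax 25.0
-105 33 [125.9 126.6 127.4] rim 128.2 rmax 25.2
-90 30 [126.2 127.  127.4] rim 127.4 rmax 25.0
-75 34 [125.9 127.  127.7] rim 126.8 rmax 25.0
-60 29 [126.6 127.2 127.9] rim 126.9 rmax 25.4
-45 28 [126.9 127.5 128.3] rim 126.2 rmax 25.0
-30 29 [126.6 127.5 128.2] rim 125.3 rmax 25.6
-15 26 [127.2 128.  128.9] rim 124.8 rmax 25.0
0 23 [121.9 123.6 128.4] rim 124.7 rmax 24.9
15 23 [121.8 122.6 123.4] rim 124.7 rmax 25.4
30 27 [122.  122.7 123.1] rim 123.8 rmax 25.0
45 29 [122.3 123.  123.6] rim 126.2 rmax 25.2
60 31 [122.6 123.2 124. ] rim 126.5 rmax 25.1
75 29 [123.1 123.6 124.6] rim 128.4 rmax 25.1
90 33 [123.1 123.7 124.6] rim 129.5 rmax 25.1
105 38 [122.9 124.2 124.7] rim 129.1 rmax 25.4
120 49 [118.  124.1 125. ] rim 129.0 rmax 25.7
135 60 [118.3 123.9 125.4] rim 128.7 rmax 25.6
150 62 [118.4 124.4 125.3] rim 128.9 rmax 25.6
165 63 [118.7 124.6 125.6] rim 129.0 rmax 25.8
```

View pics/crop6.png

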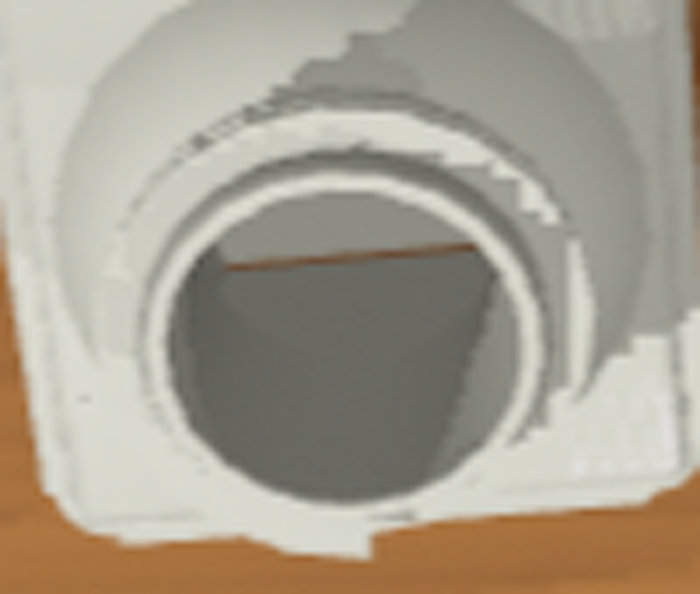

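Request:
{"fn": "move_arm", "kwargs": {"deltas": [[[0, 60, 17], 8], [[0, 120, 34], 16], [[0, 180, 51], 25], [[0, 240, 68], 25], [[20, 283, 79], 25], [[60, 283, 79], 25], [[110, 283, 79], 25], [[110, 283, 79], 25], [[110, 283, 79], 25]], "squeeze": 40}}

```text
time: 9.28
tool_pos: [529.4, 157.7, 99.2]
tcp_rot: [-7.1, 89.4, -33.2]
ft_force: [0.1, -0.3, 1.3]
finger_gap: 85.7
```

```bash
python3 - <<'E'
from h import *
w,d,s=snap('wrist','w7');M=rotm(s['tcp_rot']);print(s['time'],s['tool_pos'],s['ft_force'],M.round(3).tolist(),s['finger_gap'],s['joint_pos'].round(1))
c=cloud('w7',(0,0,560,420),(23,33)); c=c[(np.hypot(c[:,0]-529,c[:,1]-157)<40)]; (cx,cy),rad=cv2.minEnclosingCircle(c[:,:2].astype(np.float32)); print(len(c),cx,cy,rad)
print('tool delta',M.T@(np.array([cx,cy,4])-s['tool_pos']))
t=c[np.hypot(c[:,0]-cx,c[:,1]-cy)<28]; med=np.median(t[:,2]); q=t[t[:,2]>med+.6]; print(med,len(q),q.mean(0), 'bar',np.degrees(np.arctan2(q[:,1].mean()-cy,q[:,0].mean()-cx)))
E
```

```text
9.275 [529.36744397 157.74414521  99.16000107] [ 0.12833517 -0.30658537  1.31807063] [[0.008, 0.44, 0.898], [-0.005, 0.898, -0.44], [-1.0, -0.001, 0.01]] 85.72145030332798 [ 11.5   5.7 101.4  -0.4  72.5 -52.2]
5940 529.6110229492188 157.6355438232422 30.05194664001465
tool delta [95.1580839   0.12389727 -0.64857255]
27.266127302632185 939 [530.52514499 156.02193513  28.32051404] bar -60.468104594562384
```

Request:
{"fn": "move_arm", "kwargs": {"deltas": [[[50, 0, 0], 0], [[80, 0, -1], 0], [[95, 0, -1], 0], [[95, 0, -1], 0], [[95, 0, -1], 0]]}}

```text
time: 9.95
tool_pos: [532.1, 158.1, 7.4]
tcp_rot: [8.9, 89.2, -17.3]
ft_force: [-0.0, -0.0, -0.5]
finger_gap: 85.3
```

Request:
{"fn": "move_arm", "kwargs": {"deltas": [[[0, 0, 0], 0], [[0, 0, 0], 0], [[0, 0, 0], 0], [[0, 0, 0], 0], [[0, 0, 0], 0], [[0, 0, 0], 0]], "jaw": -1, "squeeze": 40}}

```text
time: 10.7
tool_pos: [533.7, 158.4, 9.5]
tcp_rot: [13.8, 89.0, -12.3]
ft_force: [-1.8, -0.3, 7.5]
finger_gap: 58.0
```

Request:
{"fn": "move_arm", "kwargs": {"deltas": [[[-40, 0, 0], 0], [[-90, 0, 0], 0], [[-140, 0, 0], 0], [[-185, 0, 0], 0], [[-185, 0, 0], 0], [[-185, 0, 0], 0]]}}

```text
time: 11.45
tool_pos: [530.5, 159.1, 194.4]
tcp_rot: [14.2, 89.0, -11.9]
ft_force: [0.1, 0.4, -0.6]
finger_gap: 58.4
```

```bash
python3 - <<'E'
from h import *
w,d,s=snap('wrist','w8');M=rotm(s['tcp_rot']);print(s['time'],s['tool_pos'],s['ft_force'],M.round(3).tolist(),s['finger_gap'],s['joint_pos'].round(1))
z=s['tool_pos'][2]
c=cloud('w8',(150,150,410,420),(z-15,z+60)); c=(c-s['tool_pos'])@M
print(len(c)); 
h,e=np.histogram(c[:,0],bins=np.arange(-60,16,3)); print(dict(zip(e[:-1].astype(int),h)))
im=cv2.convertScaleAbs(w[150:420,150:410,::-1],alpha=2); cv2.imwrite('pics/v8.png',cv2.resize(im,None,fx=2,fy=2))
E
```

```text
11.45 [530.47887024 159.10880911 194.37719671] [ 0.12800432  0.40025615 -0.64424182] [[0.017, 0.44, 0.898], [-0.004, 0.898, -0.44], [-1.0, 0.004, 0.017]] 58.366288252193556 [ 11.7   0.6  96.3  -0.4  82.2 -52.2]
23221
{np.int64(-60): np.int64(514), np.int64(-57): np.int64(471), np.int64(-54): np.int64(535), np.int64(-51): np.int64(366), np.int64(-48): np.int64(236), np.int64(-45): np.int64(610), np.int64(-42): np.int64(534), np.int64(-39): np.int64(434), np.int64(-36): np.int64(500), np.int64(-33): np.int64(481), np.int64(-30): np.int64(437), np.int64(-27): np.int64(434), np.int64(-24): np.int64(360), np.int64(-21): np.int64(5370), np.int64(-18): np.int64(9672), np.int64(-15): np.int64(540), np.int64(-12): np.int64(365), np.int64(-9): np.int64(275), np.int64(-6): np.int64(252), np.int64(-3): np.int64(217), np.int64(0): np.int64(209), np.int64(3): np.int64(193), np.int64(6): np.int64(164), np.int64(9): np.int64(10), np.int64(12): np.int64(0)}
```

View pics/v8.png

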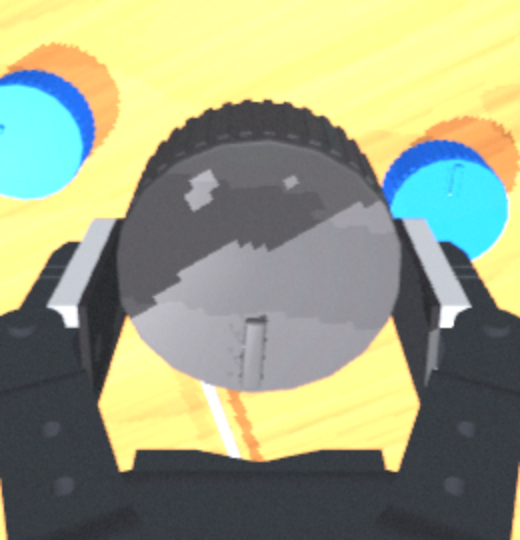

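```bash
cat >> h.py <<'E'
def captop(tag,box=(150,150,410,420)):
    f=np.load(f'{tag}.npz'); M=rotm(f['rot']); z=f['pos'][2]
    c=cloud(tag,box,(z-30,z+60)); c=(c-f['pos'])@M
    k=c[(abs(c[:,1])<33)&(c[:,2]<33)]
    h,e=np.histogram(k[:,0],bins=np.arange(-60,25,2)); x0=e[h.argmax()]+1
    for _ in range(3):
        k2=k[abs(k[:,0]-x0)<3.5] if _==0 else k[abs(k[:,0]-(np.c_[k[:,1:],np.ones(len(k))]@A))<1]
        A=np.linalg.lstsq(np.c_[k2[:,1:],np.ones(len(k2))],k2[:,0],rcond=None)[0]
    n=M@np.array([-1,A[0],A[1]]); n/=np.linalg.norm(n)
    (cy,cz),rad=cv2.minEnclosingCircle(k2[:,1:].astype(np.float32)); t=np.array([A[0]*cy+A[1]*cz+A[2],cy,cz])
    w=f['pos']+M@t
    print('captop tool',t.round(1),'rad',round(rad,1),'world',w.round(1),'normal',n.round(3),'tilt',round(np.degrees(np.arccos(n[2])),2))
    return w
E
python3 - <<'E'
from h import *
w=captop('w8'); f=np.load('w8.npz'); M=rotm(f['rot'])
print((M.T@(np.array([455.2,-128.5,w[2]])-w)).round(1))
E
```

```text
captop tool [-17.7   0.   -4.2] rad 33.6 world [526.5 161.  212. ] normal [-0.001  0.002  1.   ] tilt 0.12
[-2.000e-01 -2.913e+02  6.360e+01]
```

```bash
python3 - <<'E'
from h import *
f=np.load('w8.npz'); M=rotm(f['rot'])
c=(cloud('w8',(150,150,410,420),(190,240))-f['pos'])@M
k=c[abs(c[:,0]+17.7+0.017*c[:,2])<1.5]
for y in(-15,0,15): q=k[abs(k[:,1]-y)<4]; print(y,q[:,2].min(),q[:,2].max(),(q[:,2].min()+q[:,2].max())/2)
cc=f['pos']+M@np.array([-17.7,0,(lambda q:(q[:,2].min()+q[:,2].max())/2)(k[abs(k[:,1])<4])]); print(cc, M.T@(np.array([455.2,-128.5,cc[2]])-cc))
E
```

```text
-15 -30.263171279523423 24.929693422851276 -2.6667389283360734
0 -32.612207494338776 27.261345215852668 -2.675431139243054
15 -30.11946642040768 24.086700708899112 -3.0163828557542836
[527.77886771 160.35026015 212.02986555] [-1.96265263e-01 -2.91286071e+02  6.20850304e+01]
```

Request:
{"fn": "move_arm", "kwargs": {"deltas": [[[0, -60, 13], 0], [[0, -120, 26], 0], [[0, -180, 39], 0], [[0, -240, 52], 0], [[0, -291, 62], 0], [[0, -291, 62], 0], [[0, -291, 62], 0], [[25, -291, 62], 0], [[45, -291, 61], 0], [[45, -291, 61], 0], [[45, -291, 61], 0]]}}

```text
time: 12.88
tool_pos: [457.6, -128.5, 148.8]
tcp_rot: [11.7, 89.1, -14.3]
ft_force: [-0.1, -0.4, -0.7]
finger_gap: 57.9
```

```bash
python3 - <<'E'
from h import *
w,d,s=snap('wrist','w9');M=rotm(s['tcp_rot']);print(s['time'],s['tool_pos'],s['ft_force'],M.round(3).tolist(),s['finger_gap'],s['joint_pos'].round(1))
f=np.load('w9.npz')
c=(cloud('w9',(150,150,410,420),(130,240))-f['pos'])@M
k=c[abs(c[:,0]+17.7+0.017*c[:,2])<1.5]
q=k[abs(k[:,1])<4]; zc=(q[:,2].min()+q[:,2].max())/2
cc=f['pos']+M@np.array([-17.7,0,zc]); print(zc,cc, M.T@(np.array([455.2,-128.5,cc[2]])-cc))
# jar body edges still visible
b=cloud('w9',(0,0,560,420),(84,95)); b=b[np.hypot(b[:,0]-455,b[:,1]+128)<62]; print(len(b),b.min(0),b.max(0),cv2.minAreaRect(b[:,:2].astype(np.float32)))
E
```

```text
12.875 [ 457.58987304 -128.48790048  148.82545693] [-0.05469985 -0.40201201 -0.69236458] [[0.015, 0.439, 0.898], [-0.004, 0.898, -0.439], [-1.0, 0.003, 0.015]] 57.872218132898965 [-2.200e+01 -1.000e+01  1.112e+02  1.000e-01  7.790e+01 -8.590e+01]
-2.7313830251842948 [ 454.86786637 -127.22007907  166.48144067] [ 0.00999011 -1.00409242  0.86035396]
4886 [ 412.84773273 -170.84708366   84.07133406] [493.08283273 -86.3770422   94.99980258] ((455.2553405761719, -128.79342651367188), (80.48764038085938, 80.392822265625), 4.36267614364624)
```

Request:
{"fn": "move_arm", "kwargs": {"deltas": [[[5, -1, 1], 0], [[10, -1, 1], 0], [[12, -1, 1], 0], [[13, -1, 1], 0], [[14, -1, 1], 0], [[14, -1, 1], 0]]}}

```text
time: 13.68
tool_pos: [458.5, -130.2, 135.3]
tcp_rot: [11.1, 89.0, -14.9]
ft_force: [-0.7, 0.3, -0.3]
finger_gap: 57.9
```

Request:
{"fn": "move_arm", "kwargs": {"deltas": [[[1, 0, 0], 0], [[1.5, 0, 0], 0], [[2, 0, 0], 0], [[2, 0, 0], 0]]}}

```text
time: 14.18
tool_pos: [459.2, -130.3, 134.4]
tcp_rot: [11.4, 89.0, -14.6]
ft_force: [-2.6, 2.0, 7.6]
finger_gap: 58.0
```

Request:
{"fn": "move_arm", "kwargs": {"deltas": [[[0, 0.3, 0], -6], [[0, 0.6, -0.1], -13], [[-0.2, 0.9, -0.2], -20], [[-0.3, 1.1, -0.2], -25], [[-0.3, 1.1, -0.2], -25]]}}

```text
time: 14.8
tool_pos: [459.7, -129.3, 134.9]
tcp_rot: [-13.5, 88.9, -14.6]
ft_force: [0.5, 1.1, 0.9]
finger_gap: 58.5
```

Request:
{"fn": "move_arm", "kwargs": {"deltas": [[[1, 0, 0], 0], [[1.3, 0, 0], 0], [[1.3, 0, 0], 0]]}}

```text
time: 15.18
tool_pos: [460.1, -129.4, 134.6]
tcp_rot: [-13.4, 88.9, -14.6]
ft_force: [-2.5, 1.8, 9.2]
finger_gap: 58.3
```

Request:
{"fn": "move_arm", "kwargs": {"deltas": [[[0, 0.1, 0], -3], [[0, 0.3, 0], -6], [[0, 0.3, 0], -6]]}}

```text
time: 15.55
tool_pos: [460.2, -129.0, 134.7]
tcp_rot: [-19.1, 88.9, -14.4]
ft_force: [-0.8, 1.5, 3.4]
finger_gap: 58.3
```

Request:
{"fn": "move_arm", "kwargs": {"deltas": [[[0, 0.1, 0], -3], [[0, 0.3, 0], -6], [[0, 0.3, 0], -6]]}}

```text
time: 15.92
tool_pos: [460.2, -128.7, 134.7]
tcp_rot: [-24.8, 88.9, -14.3]
ft_force: [-0.3, 0.5, 2.2]
finger_gap: 58.2
```

Request:
{"fn": "move_arm", "kwargs": {"deltas": [[[1.5, 0.1, 0], -2], [[1.5, 0.2, 0], -4], [[1.5, 0.2, 0], -4]]}}

```text
time: 16.3
tool_pos: [460.5, -128.2, 133.6]
tcp_rot: [-26.9, 88.8, -12.3]
ft_force: [-0.6, 2.2, 5.3]
finger_gap: 58.2
```

Request:
{"fn": "move_arm", "kwargs": {"deltas": [[[1.5, 0.1, 0], -2], [[2, 0.2, 0], -4], [[2, 0.2, 0], -4]]}}

```text
time: 16.68
tool_pos: [461.4, -127.6, 132.7]
tcp_rot: [-28.5, 88.7, -9.9]
ft_force: [-0.4, 4.3, 9.2]
finger_gap: 58.3
```

```bash
cat >> h.py <<'E'
def cap(tag):
    f=np.load(f'{tag}.npz'); M=rotm(f['rot']); c=(cloud(tag,(150,150,410,420),(f['pos'][2]-10,f['pos'][2]+40))-f['pos'])@M
    k=c[(abs(c[:,1])<24)&(c[:,2]<32)&(c[:,2]>-30)]; h,e=np.histogram(k[:,0],np.arange(-40,10,1)); x0=e[h.argmax()]+.5; A=np.array([0,0,x0])
    for t in(3,1.2,1):
        g=k[abs(k[:,0]-np.c_[k[:,1:],np.ones(len(k))]@A)<t]; A=np.linalg.lstsq(np.c_[g[:,1:],np.ones(len(g))],g[:,0],rcond=None)[0]
    q=g[abs(g[:,1])<4]; zc=(q[:,2].min()+q[:,2].max())/2
    n=M@np.array([-1,A[0],A[1]]);n/=np.linalg.norm(n); w=f['pos']+M@np.array([A[2]+A[1]*zc,0,zc])
    print(tag,'cap tool',(A[2]+A[1]*zc).round(2),'zc',zc.round(2),'span',np.ptp(q[:,2]).round(1),'world top',w.round(1),'normal',n.round(3),'tilt',np.degrees(np.arccos(n[2])).round(2),'toolx',M[:,0].round(3))
    b=cloud(tag,(0,0,560,420),(84,95)); b=b[np.hypot(b[:,0]-455,b[:,1]+128)<62]; print('jar',cv2.minAreaRect(b[:,:2].astype(np.float32)))
E
python3 - <<'E'
from h import *
w,d,s=snap('wrist','w10'); print(s['ft_force'],s['wrist_torque'],s['joint_pos'].round(1))
cap('w8');cap('w9');cap('w10')
E
```

```text
[-0.40032004  4.32454184  9.21630307] [ 0.78044444  0.27929628 -0.11609426] [ -21.8   -8.9  112.     0.3   75.7 -130.4]
w8 cap tool -17.67 zc -1.58 span 56.8 world top [528.8 159.9 212. ] normal [0.    0.001 1.   ] tilt 0.04 toolx [ 0.017 -0.004 -1.   ]
jar ((0.0, 0.0), (0.0, 0.0), 0.0)
w9 cap tool -17.7 zc -1.65 span 56.6 world top [ 455.8 -127.7  166.5] normal [0.002 0.001 1.   ] tilt 0.1 toolx [ 0.015 -0.004 -1.   ]
jar ((454.76629638671875, -127.99078369140625), (80.48773956298828, 80.39228057861328), 4.363312244415283)
w10 cap tool -17.7 zc -1.6 span 56.8 world top [ 459.5 -128.   150.3] normal [0.059 0.035 0.998] tilt 3.92 toolx [ 0.022 -0.004 -1.   ]
jar ((450.034423828125, -129.57916259765625), (70.6332015991211, 80.51050567626953), 5.117316722869873)
```

Request:
{"fn": "move_arm", "kwargs": {"deltas": [[[0, 0.5, -1.5], -2], [[0, 1, -3], -4], [[0.5, 1, -3], -5], [[1, 1, -3], -5], [[1, 1, -3], -5]]}}

```text
time: 17.35
tool_pos: [458.0, -127.5, 131.2]
tcp_rot: [-33.0, 88.8, -9.5]
ft_force: [2.3, 0.5, -0.9]
finger_gap: 58.4
```

```bash
python3 - <<'E'
from h import *
w,d,s=snap('wrist','w11'); print(s['ft_force'],s['wrist_torque'],s['joint_pos'].round(1))
cap('w11')
b=cloud('w11',(0,0,560,420),(40,95)); b=b[np.hypot(b[:,0]-455,b[:,1]+128)<70]; print(b.min(0),b.max(0))
E
```

```text
[ 2.30687339  0.47841011 -0.86236777] [ 0.1671336  -0.17848866  0.00782854] [ -21.9   -9.3  112.5    0.3   75.6 -135.5]
w11 cap tool -17.72 zc -1.67 span 56.6 world top [ 456.1 -128.1  148.8] normal [0.012 0.023 1.   ] tilt 1.49 toolx [ 0.021 -0.004 -1.   ]
jar ((449.7767639160156, -129.0971221923828), (70.23726654052734, 80.40778350830078), 5.241644382476807)
[ 412.11257936 -171.38591981   40.04694017] [488.36217386 -88.95820656  94.99933746]
```

Request:
{"fn": "move_arm", "kwargs": {"deltas": [[[1, 0, 0], 0], [[2, 0, 0], 0], [[3, 0, 0], 0], [[3, 0, 0], 0]]}}

```text
time: 17.9
tool_pos: [458.6, -127.6, 130.1]
tcp_rot: [-33.1, 88.7, -9.6]
ft_force: [-5.8, 3.5, 15.8]
finger_gap: 58.4
```

Request:
{"fn": "move_arm", "kwargs": {"deltas": [[[-1, 0, 0], 0], [[-1, 0, 0], 0], [[-1, 0, 0], 0], [[-1, 0, -2.5], 0], [[-1, 0, -2.5], 0]], "jaw": 0.8}}

```text
time: 18.52
tool_pos: [455.9, -128.6, 130.8]
tcp_rot: [-33.1, 88.7, -9.6]
ft_force: [0.9, 0.4, 0.5]
finger_gap: 76.6
```

```bash
cat >> h.py <<'E'
def look(tag):
    w,d,s=snap('wrist',tag); print(s['time'],s['tool_pos'].round(1),s['ft_force'].round(1),s['finger_gap'].round(1),s['joint_pos'].round(1)); cap(tag)
    return s
E
python3 - <<'E'
from h import *
look('w12')
f=np.load('w12.npz'); im=f['p']
crop=cv2.convertScaleAbs(im[150:420,150:410,::-1],alpha=2.5); cv2.imwrite('pics/v12.png',cv2.resize(crop,None,fx=2,fy=2))
E
```

```text
Traceback (most recent call last):
  File "h.py", line 51, in look
    w,d,s=snap('wrist',tag); print(s['time'],s['tool_pos'].round(1),s['ft_force'].round(1),s['finger_gap'].round(1),s['joint_pos'].round(1)); cap(tag)
                                                                                           ^^^^^^^^^^^^^^^^^^^^^
AttributeError: 'float' object has no attribute 'round'
```

```bash
sed -i "s/s\['finger_gap'\].round(1)/round(float(s['finger_gap']),1)/" h.py; python3 - <<'E'
from h import *
cap('w12')
im=np.load('w12.npz')['p']
crop=cv2.convertScaleAbs(im[150:420,150:410,::-1],alpha=2.5); cv2.imwrite('pics/v12.png',cv2.resize(crop,None,fx=2,fy=2))
E
```

```text
w12 cap tool -16.67 zc -0.65 span 58.7 world top [ 455.  -128.8  147.4] normal [0.001 0.001 1.   ] tilt 0.07 toolx [ 0.022 -0.004 -1.   ]
jar ((454.072021484375, -128.76950073242188), (78.85176849365234, 80.20942687988281), 5.036632061004639)
```

View pics/v12.png

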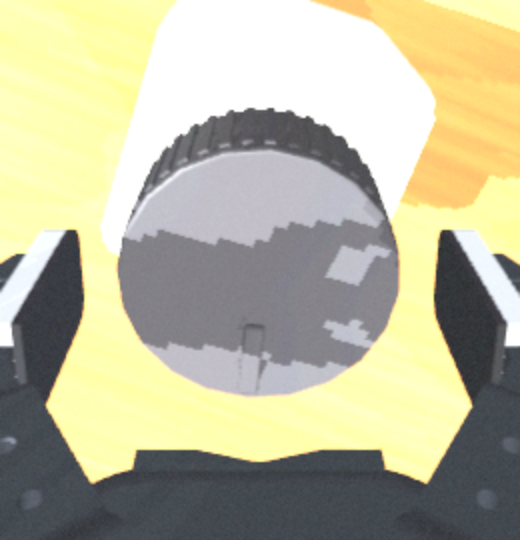

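Request:
{"fn": "move_arm", "kwargs": {"deltas": [[[1, 0, -0.5], 0], [[1, 0, -0.5], 0], [[1, 0, -0.5], 0], [[1, 0, -0.5], 0], [[1, 0, -0.5], 0]], "jaw": -1, "squeeze": 40}}

```text
time: 19.2
tool_pos: [455.9, -128.9, 130.3]
tcp_rot: [-33.5, 88.7, -10.0]
ft_force: [-0.2, 0.2, 4.7]
finger_gap: 57.9
```

Request:
{"fn": "move_arm", "kwargs": {"deltas": [[[-0.3, 0, 0], 10], [[-0.2, 0, 0], 20], [[0, 0, 0], 30], [[0.1, 0, 0], 40], [[0.3, 0, 0], 50], [[0.5, 0, 0], 60], [[0.6, 0, 0], 70], [[0.8, 0, 0], 80], [[1, 0, 0], 90], [[1, 0, 0], 94], [[1, 0, 0], 94]]}}

```text
time: 20.58
tool_pos: [455.8, -128.9, 129.4]
tcp_rot: [60.6, 88.7, -10.0]
ft_force: [-1.0, 1.5, 6.1]
finger_gap: 57.9
```

```bash
python3 - <<'E'
from h import *
look('w13')
E
```

```text
20.575 [ 455.8 -128.9  129.4] [-1.   1.5  6.1] 57.9 [-22.2  -9.6 113.    0.3  75.4 -41.7]
w13 cap tool -17.3 zc 0.83 span 60.0 world top [ 455.7 -129.6  146.7] normal [-0.027 -0.016  0.999] tilt 1.82 toolx [ 0.022 -0.004 -1.   ]
jar ((454.9671630859375, -120.77487182617188), (80.49434661865234, 64.106201171875), 4.650664806365967)
```

Request:
{"fn": "move_arm", "kwargs": {"deltas": [[[0, 0, 0], 0], [[0, 0, 0], 0], [[0, 0, 0], 0], [[0, 0, 0], 0]], "jaw": 0.4}}

```text
time: 21.12
tool_pos: [455.6, -128.9, 129.1]
tcp_rot: [60.6, 88.7, -9.9]
ft_force: [-0.4, -0.3, -1.1]
finger_gap: 60.2
```

Request:
{"fn": "move_arm", "kwargs": {"deltas": [[[1, 0, 0], 0], [[1.5, 0, 0], 0], [[1.5, 0, 0], 0], [[1.5, 0, 0], 0], [[1.5, 0, 0], 0]], "jaw": -1}}

```text
time: 21.75
tool_pos: [455.9, -129.0, 129.3]
tcp_rot: [59.8, 88.7, -10.8]
ft_force: [-5.9, 3.0, 13.5]
finger_gap: 58.1
```

Request:
{"fn": "move_arm", "kwargs": {"deltas": [[[-0.3, 0, 0], 10], [[-0.2, 0, 0], 20], [[0, 0, 0], 30], [[0.1, 0, 0], 40], [[0.3, 0, 0], 50], [[0.5, 0, 0], 60], [[0.6, 0, 0], 70], [[0.8, 0, 0], 80], [[1, 0, 0], 90], [[1, 0, 0], 94], [[1, 0, 0], 94]]}}

```text
time: 23.12
tool_pos: [455.9, -129.0, 128.2]
tcp_rot: [153.8, 88.7, -10.7]
ft_force: [0.8, 0.1, 0.2]
finger_gap: 58.0
```

```bash
python3 - <<'E'
from h import *
look('w14')
E
```

```text
23.125 [ 455.9 -129.   128.2] [0.8 0.1 0.2] 58.0 [-22.2  -9.5 113.    0.3  75.2  52.2]
w14 cap tool -17.25 zc 1.23 span 60.0 world top [ 454.3 -129.3  145.4] normal [-0.038  0.014  0.999] tilt 2.33 toolx [ 0.022 -0.004 -1.   ]
jar ((465.59210205078125, -130.5399627685547), (60.808311462402344, 80.4295425415039), 2.0951573848724365)
```

Request:
{"fn": "move_arm", "kwargs": {"deltas": [[[0, 0, 0], 0], [[0, 0, 0], 0], [[0, 0, 0], 0], [[0, 0, 0], 0]], "jaw": 0.7}}

```text
time: 23.68
tool_pos: [455.9, -129.0, 128.2]
tcp_rot: [153.8, 88.7, -10.7]
ft_force: [-0.4, 0.4, -0.2]
finger_gap: 72.5
```

Request:
{"fn": "move_arm", "kwargs": {"deltas": [[[0, 0, 0.5], 0], [[0.5, 0, 1], 0], [[0.5, 0, 1], 0], [[0.5, 0, 1], 0], [[0.5, 0, 1], 0], [[0.5, 0, 1], 0]], "jaw": -1}}

```text
time: 24.42
tool_pos: [455.8, -129.3, 128.7]
tcp_rot: [154.0, 88.6, -10.4]
ft_force: [0.0, 1.2, 6.6]
finger_gap: 58.1
```

Request:
{"fn": "move_arm", "kwargs": {"deltas": [[[-0.3, 0, 0], 10], [[-0.2, 0, 0], 20], [[0, 0, 0], 30], [[0.1, 0, 0], 40], [[0.3, 0, 0], 50], [[0.5, 0, 0], 60], [[0.6, 0, 0], 70], [[0.8, 0, 0], 80], [[1, 0, 0], 90], [[1, 0, 0], 93], [[1, 0, 0], 93]]}}

```text
time: 25.8
tool_pos: [455.9, -129.5, 127.9]
tcp_rot: [-113.5, 88.6, -10.9]
ft_force: [-0.5, -0.3, 1.7]
finger_gap: 58.0
```

```bash
python3 - <<'E'
from h import *
look('w15')
E
```

```text
25.8 [ 455.9 -129.5  127.9] [-0.5 -0.3  1.7] 58.0 [-22.3  -9.6 113.1   0.3  75.1 145. ]
w15 cap tool -15.67 zc -1.06 span 57.8 world top [ 455.7 -130.4  143.6] normal [-0.029 -0.012  1.   ] tilt 1.81 toolx [ 0.025 -0.005 -1.   ]
jar ((455.8075866699219, -141.3295135498047), (80.56107330322266, 59.15993881225586), 2.505869150161743)
```

Request:
{"fn": "move_arm", "kwargs": {"deltas": [[[0, 0, 0], 0], [[0, 0, 0], 0], [[0, 0, 0], 0], [[0, 0, 0], -10], [[0, 0, 0], -20], [[0, 0, 0], -30], [[0, 0, 0], -40], [[0, 0, 0], -50], [[0, 0, 0], -60], [[0, 0, 0], -70], [[0, 0, 0], -80], [[0, 0, 0], -90]], "jaw": 0.8}}

```text
time: 27.35
tool_pos: [455.8, -129.4, 127.8]
tcp_rot: [156.5, 88.6, -10.5]
ft_force: [0.8, 0.5, 0.7]
finger_gap: 76.9
```

Request:
{"fn": "move_arm", "kwargs": {"deltas": [[[0, 0, 0], -10], [[0, 0, 0], -20], [[0, 0, 0], -30], [[0, 0, 0], -40], [[0, 0, 0], -50], [[0, 0, 0], -60], [[0, 0, 0], -70], [[0, 0, 0], -80], [[0, 0, 0], -90], [[0, 0, 0], -94], [[0, 0, 0], -94]]}}

```text
time: 28.72
tool_pos: [455.8, -129.4, 127.7]
tcp_rot: [62.6, 88.6, -10.4]
ft_force: [0.2, 0.4, 0.6]
finger_gap: 77.1
```

```bash
python3 - <<'E'
from h import *
look('w16')
im=np.load('w16.npz')['p']
crop=cv2.convertScaleAbs(im[150:420,150:410,::-1],alpha=2.5); cv2.imwrite('pics/v16.png',cv2.resize(crop,None,fx=2,fy=2))
E
```

```text
28.725 [ 455.8 -129.4  127.7] [0.2 0.4 0.6] 77.1 [-22.3  -9.6 113.2   0.3  75.1 -39.3]
w16 cap tool -15.17 zc 1.16 span 59.8 world top [ 455.8 -130.4  142.9] normal [ 0.001 -0.     1.   ] tilt 0.05 toolx [ 0.024 -0.004 -1.   ]
jar ((456.1928405761719, -130.09906005859375), (80.43415832519531, 79.70366668701172), 2.082792043685913)
```

Request:
{"fn": "move_arm", "kwargs": {"deltas": [[[1, 0, 0.5], 0], [[2, 0, 1], 0], [[2, 0, 1], 0], [[2, 0, 1], 0], [[2, 0, 1], 0], [[2, 0, 1], 0], [[2, 0, 1], 0]], "jaw": -1}}

```text
time: 29.65
tool_pos: [456.5, -130.3, 127.1]
tcp_rot: [62.9, 88.5, -10.2]
ft_force: [-4.9, 2.5, 10.8]
finger_gap: 58.0
```

Request:
{"fn": "move_arm", "kwargs": {"deltas": [[[-0.3, 0, 0], 10], [[-0.2, 0, 0], 20], [[0, 0, 0], 30], [[0.1, 0, 0], 40], [[0.3, 0, 0], 50], [[0.5, 0, 0], 60], [[0.6, 0, 0], 70], [[0.8, 0, 0], 80], [[1, 0, 0], 90], [[1, 0, 0], 97], [[1, 0, 0], 97]]}}

```text
time: 31.02
tool_pos: [456.7, -130.3, 126.2]
tcp_rot: [160.1, 88.5, -10.1]
ft_force: [-0.9, 0.6, 1.1]
finger_gap: 58.2
```

```bash
python3 - <<'E'
from h import *
look('w17')
E
```

```text
31.025 [ 456.7 -130.3  126.2] [-0.9  0.6  1.1] 58.2 [-22.4  -9.4 113.1   0.3  74.8  57.7]
w17 cap tool -15.85 zc 1.0 span 60.0 world top [ 455.3 -130.4  142.1] normal [-0.024 -0.017  1.   ] tilt 1.71 toolx [ 0.026 -0.005 -1.   ]
jar ((468.86798095703125, -130.4642333984375), (54.59685134887695, 80.47476196289062), 2.2865991592407227)
```

Request:
{"fn": "move_arm", "kwargs": {"deltas": [[[0, 0, 0], 0], [[0, 0, 0], 0], [[0, 0, 0], 0], [[0, 0, 0], 0]], "jaw": 0.8}}

```text
time: 31.58
tool_pos: [456.6, -130.3, 126.2]
tcp_rot: [160.0, 88.5, -10.0]
ft_force: [-0.3, -0.3, -0.2]
finger_gap: 77.0
```

```bash
python3 - <<'E'
from h import *
look('w18')
im=np.load('w18.npz')['p']
crop=cv2.convertScaleAbs(im[150:420,150:410,::-1],alpha=2.5); cv2.imwrite('pics/v18.png',cv2.resize(crop,None,fx=2,fy=2))
E
```

```text
31.575 [ 456.6 -130.3  126.2] [-0.3 -0.3 -0.2] 77.0 [-22.4  -9.4 113.1   0.3  74.8  57.6]
w18 cap tool -15.2 zc 0.42 span 59.9 world top [ 455.8 -130.3  141.3] normal [0. 0. 1.] tilt 0.03 toolx [ 0.025 -0.004 -1.   ]
jar ((457.26300048828125, -130.7700653076172), (77.67314910888672, 80.24089050292969), 2.0475728511810303)
```

View pics/v18.png

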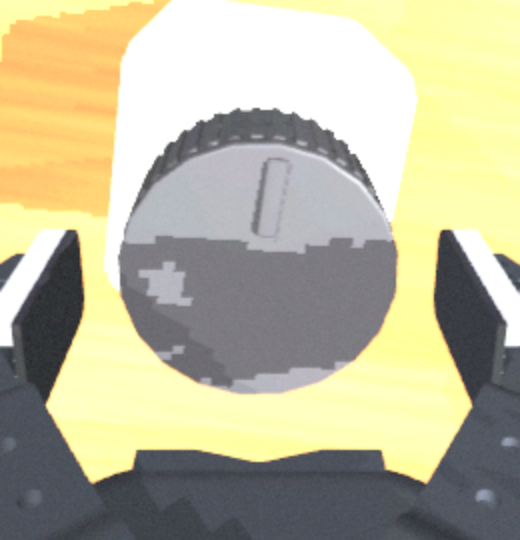

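Request:
{"fn": "move_arm", "kwargs": {"deltas": [[[1, 0, 0.4], 0], [[1.5, 0, 0.4], 0], [[1.5, 0, 0.4], 0], [[1.5, 0, 0.4], 0], [[1.5, 0, 0.4], 0], [[1.5, 0, 0.4], 0], [[1, 0, 0.4], 0], [[1, 0, 0.4], 0]], "jaw": -1, "squeeze": 30}}

```text
time: 32.62
tool_pos: [456.5, -130.4, 125.4]
tcp_rot: [159.9, 88.5, -10.1]
ft_force: [0.1, 1.4, 3.6]
finger_gap: 58.4
```

```bash
python3 - <<'E'
from h import *
look('w19')
p,d,s=snap('top','t19')
for n,u,v in(('driver',268,135),('burner',432,270),('globe rim',478,180),('tank',108,185)): print(n,world('top0',u,v).round(),world('t19',u,v).round())
a=np.load('top0.npz')['p'].astype(int);b=p.astype(int);df=(abs(a-b).sum(2)>60); print('changed px by thing',{k:int(df[y0:y1,x0:x1].sum()) for k,(x0,y0,x1,y1) in dict(driver=(250,98,285,190),burner=(418,258,448,284),globe=(418,168,488,222),tank=(68,148,148,235)).items()})
E
```

```text
32.625 [ 456.5 -130.4  125.4] [0.1 1.4 3.6] 58.4 [-22.4  -9.4 113.2   0.3  74.7  57.5]
w19 cap tool -15.91 zc -0.11 span 59.3 world top [ 456.2 -130.3  141.3] normal [0.002 0.001 1.   ] tilt 0.11 toolx [ 0.026 -0.005 -1.   ]
jar ((468.82916259765625, -130.3258514404297), (54.77754592895508, 80.41706848144531), 2.3758726119995117)
driver [791.  29.  25.] [791.  29.  25.]
burner [ 467. -367.   50.] [ 467. -367.   50.]
globe rim [ 693. -504.    1.] [ 693. -505.    0.]
tank [651. 392.  88.] [651. 391.  90.]
changed px by thing {'driver': 0, 'burner': 49, 'globe': 0, 'tank': 0}
```

```bash
python3 -c "
from bench import r
print(r.hand_in())"
```

```text
the job is handed in; nothing more can be done
None
```

The jar is standing on the bench with the black cap started on its neck. The job was handed in at about 33 s of the allowed 72 s, with the gripper still holding the cap.

**What I did**
1. I swung the jar up by its neck, released it leaning about 10°, and it settled onto its base.
2. I set the cap on the thread and turned it backward past the thread end. It tilted about 4° against the grip as it came off the thread, so I recentred it. It then dropped, and let go it sat level with its lower edge at 120.4 mm (expected 120).
3. I turned it forward in four grips of about 94° each, roughly 378° in all. That is one full turn from the drop plus the roughly 15° I had gone past it.

**Last checks**
- **Turn:** with the cap let go, the bar was within about 2° of the thread end and the lower edge at 114.3 mm (expected 114).
- **Level:** after the final grip the cap leaned 0.1°, with about 4 N of upward force on the tool.
- **Fingers:** the fingertips should be about 20 mm above the jar's shoulder. I worked that out from the tool height and did not see it in a picture.
- **Jar:** it turned about 3° with the cap and slid about 2 mm.
- **Other parts:** depth readings on the tank, screwdriver and burner matched those at the start. The globe reading landed on the bench, so only its unchanged picture shows it has not moved.
- **Disagreements:**
  - A few burner pixels changed colour, probably the arm's shadow.
  - The tool had drifted about 1.5° from vertical.
  - A depth-only reading of the bar's angle disagreed with the picture, and I used the picture.

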